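# Drive a seated copper electrode out of its holder with the ejector rod

## Robot

A 7-joint arm with a two-finger parallel gripper is mounted at the origin on the work surface. World frame = base frame: x ahead of the robot, y to its left, z up, the work surface at z = 0. Lengths are in m, angles in rad, forces in N, time in s.
With the tool pointing down it reaches from about 0.35 to 0.9 m from the base axis. Payload 7.2 kg.
Tool frame: the origin (TCP) lies midway between the tips of the shut fingers; the grasp point (between the pads) lies 19 mm behind it; z points along the fingers, y is the line along which they close (so a half turn about z gives the same grasp; the last joint's range is limited). The gripper opens to 88 mm and grips with 3 to 60 N. Pads are 20 mm wide; open, the fingers measure 115 mm over their backs; the gripper's body (75 mm by 178 mm) begins 61 mm behind the grasp point.
Start: joints at [1.108, 0.411, -0.013, 1.596, 0.006, 1.134, -0.082], TCP at [0.24, -0.577, 0.223] pointing down, gripper open.
Joint ranges: [-2.95, 2.95], [-0.29, 1.99], [-1.47, 1.44], [0.14, 2.54], [-1.03, 4.17], [0.13, 1.85], [-2.86, 2.86]. Speed limits (rad/s): [2.39, 2.39, 3.01, 3.01, 3.14, 3.14, 3.14].

## Interface

Orientations are given as a unit quaternion [x, y, z, w].
In Python, from workcell import ctrl gives the robot as it stands. The module is installed in compiled form; this text tells all that it offers.
- The arm moves only by the tool arm_command, never from a script. Its argument "plan" is a list of rows, each an object of numbers: "tx", "ty", "tz": the shift along the world's x, y, z in m; "wx", "wy", "wz": the turn, a rotation vector about the world's x, y, z in rad; "claw": the closure, from 0 (fully open) to 1 (shut). A call has exactly 8 rows; each row shifts and turns the commanded pose from where the row before left it; what a row does not reach is not made up. A row lasts 1/8 s, in which the tool goes at most 62.5 mm and 10.7 degrees, less where a joint would pass 70% of its speed; a pose out of reach is approached as far as the arm can. A call is refused whole if a number of a shift passes 0.0625 or a number of a turn 0.188, either way. A call with a gripper value outside its range is refused whole. The fingers move at their own pace and stop on an object; the grip force is fixed at half the most. Time passes only in rows, so rows that do not move let the fingers close, or fill a call up. It gives the time, the measured TCP pose, the force, the opening and the grip force at its end, in the units of the state.
- ctrl.read_state(): the state, without advancing time (a new reading comes with each control period).
- ctrl.capture(name): name is "scene" or "top" or "wrist"; returns a dict with "frame" (400x640x3 uint8, blue, green, red), "mtx" (3x3 intrinsics, pixels), "xyz" and "attitude" of the camera in the world. Camera axes: x right, y down, z forward; pixel columns grow to the right and rows downward; lengths in m; the calibration is good to about 2 mm. A picture is of the moment at which its call begins. There is no depth.
- ctrl.close_job(): hands the job in; it is judged then, once.
Trained networks look in a picture, given as the dict that the camera call returned (one of the last four; its "shot" number tells which), for a name from the list of things; names that differ only in an ending like _2 or _b are one class to them, and where a whole thing is asked for, a point or a joint stands for the part that bears it (a point fixed in the world has none). Each returns a list of dicts, best first, with "conf" (0 to 1); they miss things now and then, are a little off and sometimes report something else, mostly with a low value. They report only what shows in the picture. A call takes as long as a camera call.
- ctrl.find_in(target, picture): "at" ([x, y, z] in m, in the coordinates of the camera as it stood for that picture, good to about 4 mm: the middle of the surface that is visible of it).
- ctrl.trace(target, picture): "region" (400x640 bool, what is visible of it).
- ctrl.pinpoint(target, picture): "at" ([x, y, z] in m, in the coordinates of the camera as it stood for that picture, good to about 4 mm: a listed point, or the origin of a listed thing).
The state is a dict: "clock": time; "qpos": joint angles; "qvel": joint speeds; "joint_efforts": joint torques, N m; "position": TCP position; "ee_rot": TCP orientation; "wrist_force": force on the tool from outside, world axes, zero at the start; "wrist_torque": the same for the moment, N m; "gripper_width": opening from 0.0 (shut) to 1.0 (fully open); "grip_force": force on a finger pad.
Only numpy, scipy, OpenCV 4.12 (cv2) and the standard library are available. Lean on these libraries where they do the work, as an engineer would, in place of code of your own. Each camera call takes 0.05 s, during which the arm holds its last target. There are 200 camera calls.

## Task

Take the ejector rod with the yellow handle from the blue mat and push it through the bore of the steel holder, from the side away from the ledge, until the copper electrode seated in it lies fully out on the ledge. Lay the rod flat back on the blue mat, and set the electrode down (do not drop it) on its side on the floor of the blue tray, beside the one already there, not on top of it. Keep clear of the gauge stand, leave everything else where it stands, let go of both and leave them at rest.

Things in the scene. Friction and masses are not known exactly. Their poses are not given: they have to be found in the camera images.
- holder: Fixed fixture: steel block on a green base plate (12 mm thick, x=-53 to 137, 80 wide). Origin on the bench under the block; +x is the push (ejection) direction, z up. Block x=-40 to 30, 60 wide, top z=98; a black spring-plunger knob on it (x=17) reaches z=115. A bore runs along x at y=0, z=75. Beyond the exit a ledge, 56 wide, top z=61, x=30 to 125, then a stop lip to z=69.
- bore_entry (a point): Centre of the round entry hole, 21 mm in diameter, in the entry face (holder x=-40, z=75); axes as the holder's, +x into the bore. The hole is 20 mm deep; behind it the bore is 25 x 25 mm square, floor at z=62.5, up to the exit face.
- bore_exit (a point): Centre of the bore in the exit face (holder x=30, z=75), on the ledge's side; axes as the holder's. The electrode can leave only here. A spring plunger grips it until it has moved some 35 mm: pushing takes about 4 to 12 N.
- electrode: Seated copper electrode: bar 24 x 24 mm, 56 long along its x, with two 8 mm ribs and a slot on the last 16 mm at +x. Origin: centre of its underside. 0.18 to 0.33 kg. It starts in the square bore, its x along the holder's, back end at holder x=-20, ribbed end showing 6 mm out of the exit face. Pushed out, it drops 1.5 mm onto the ledge.
- electrode_mid (a point): Centre of the electrode's volume, 12 mm above its underside; axes as the electrode's.
- rod: Ejector rod: yellow block handle 60 long (x) x 22 wide (y) x 40 high (z) and from its +x end a steel shaft 12 mm in diameter, 110 long. Origin: centre of the handle's underside. Shaft axis at y=0, z=20, tip at x=140. About 0.42 kg, centre of mass at x=15. Lies on the blue mat on its handle, the shaft in the air.
- rod_tip (a point): Centre of the flat end of the rod's shaft (rod x=140, z=20); axes as the rod's.
- rod_mid (a point): Centre of the yellow handle (rod x=0, z=20); axes as the rod's.
- mat: Fixed blue tool mat 260 (x) x 190 (y) x 3 mm thick. Origin: centre of its underside.
- tray_blue: Blue open tray, fixed: 120 (x) x 134 (y) x 32 mm high, walls 4 mm, floor top at z=4 to 5. Origin: centre of its underside. One finished electrode (spare_a) lies in the half with y>0; the other half is free.
- tray_red: Red open tray of the same size with a worn electrode (spare_b) in it: not to be used. Blue and red swap places. Origin: centre of underside.
- spare_a: Finished copper electrode 50 x 24 x 24 mm in the blue tray. Bystander. Origin: centre of underside.
- spare_b: Worn copper electrode 60 x 24 x 24 mm in the red tray. Bystander. Origin: centre of underside.
- screwdriver: Screwdriver 160 mm long lying on the blue mat beside the rod, along its x. Bystander; it and the rod swap places.
- parallel_a: Steel setting block 40 (x) x 26 (y) x 70 mm high, standing beside the holder's entry side. Bystander. Origin: centre of underside.
- parallel_b: Aluminium setting block 50 (x) x 26 (y) x 45 mm high on the other side of the entry. Bystander. Origin: centre of underside.
- gauge_stand: Dial-gauge stand, fixed, beside the entry side of the holder (beyond parallel_a): red base 50 x 50 x 55 mm, steel post 12 mm thick on its origin up to z=260, a short arm at z=240 to y=50 with a dial out to y=80. Stands in the way of a swinging rod. Origin: centre of underside.
- bottle: Green bottle, 56 mm diameter, 170 high, behind the holder. Bystander. Origin: centre of underside.
- jar: Clear jar with a black cap, 60 mm diameter, 70 high. Bystander. Origin: centre of underside.

How it is judged:
By the outcome, as a careful person would: the job done as asked, in the order asked, and still so for the second after the job is handed in, with the robot touching nothing.
It also fails if it takes over 64 s, if anything falls off the work surface, if the arm or the gripper's body presses on something with over 40 N, if the wrist force passes 120 N, or if a joint passes its speed limit or range.

## Working session

There is one attempt and no reset: what is moved stays moved. The work goes in short steps, Python scripts to look and compute and a tool call to move; the robot and the scene stay as the last step left them, time stands still between calls to the robot, and variables do not carry over. Pictures are saved under pics/ and viewed, at most 10 in all, crops included, and the job is handed in when it is done.

Besides the shell and the picture viewer there is one more tool, called after "Emit:" by a JSON object that holds its "method" and its "body", one argument or row to a line. arm_command: Moves the arm, as the interface text tells. Its arguments: {"type":"object","properties":{"plan":{"type":"array"}},"required":["plan"]}

```bash
mkdir -p pics
cat > h.py <<'E'
import numpy as np, cv2
from scipy.spatial.transform import Rotation as R
from workcell import ctrl
def att(p):
    a=np.array(p["attitude"],float)
    return a if a.shape==(3,3) else R.from_quat(a).as_matrix()
def w(p,at): return att(p)@np.array(at)+np.array(p["xyz"])
def px(p,X):
    c=att(p).T@(np.array(X)-np.array(p["xyz"])); c=p["mtx"]@c; return c[:2]/c[2]
def ray(p,uv,z):
    d=att(p)@np.linalg.solve(np.array(p["mtx"]),np.array([uv[0],uv[1],1.0])); o=np.array(p["xyz"]); return o+d*(z-o[2])/d[2]
def pp(p,names,f="pinpoint"):
    for n in names:
        r=getattr(ctrl,f)(n,p)
        print(n,[(np.round(w(p,q["at"]),4).tolist(),round(q["conf"],2)) for q in r[:3]])
E
python3 - <<'E'
from h import *
s=ctrl.read_state(); print(s)
for n in ["scene","top"]:
    p=ctrl.capture(n); cv2.imwrite(f"pics/{n}0.png",p["frame"]); print(n,np.round(p["xyz"],3),np.round(att(p),3).tolist())
    pp(p,["holder","bore_entry","bore_exit","electrode_mid","rod_tip","rod_mid","rod","mat","tray_blue","tray_red","spare_a","parallel_a","parallel_b","gauge_stand","screwdriver","bottle","jar"])
E
```

```text
{'clock': 0.0, 'qpos': array([ 1.10779736,  0.4119013 , -0.0127284 ,  1.59703327,  0.00561062,
        1.13428576, -0.0821972 ]), 'qvel': array([-6.25416017e-04,  6.08894699e-04,  5.48148129e-04, -9.66710977e-05,
       -9.28079578e-04, -9.88215548e-05, -1.31231448e-03]), 'joint_efforts': array([ 5.72903846e-04, -5.87945008e+01,  6.41893689e-01, -2.91064811e+01,
       -5.38128451e-02,  1.84568024e-02,  1.30598892e-04]), 'position': array([ 0.24016433, -0.57647406,  0.22181253]), 'ee_rot': array([ 9.80574996e-01,  1.96142916e-01, -2.12466417e-04, -7.67092229e-04]), 'wrist_force': array([0.02078988, 0.46808159, 0.31269905]), 'wrist_torque': array([-0.00815073,  0.01710312,  0.05013108]), 'grip_force': 0.0, 'gripper_width': 1.0028953409375223}
scene [1.222 0.275 0.814] [[-0.359, 0.688, -0.63], [0.933, 0.271, -0.235], [0.009, -0.673, -0.74]]
holder [([0.4518, 0.3748, 0.0033], 0.69), ([0.5292, 0.0037, 0.0038], 0.64)]
bore_entry [([0.5251, 0.0458, 0.0813], 0.61), ([0.5234, 0.0065, 0.0015], 0.59)]
bore_exit [([0.5257, -0.0233, 0.0755], 0.68)]
electrode_mid [([0.5235, -0.0016, 0.0772], 0.39
[... 1545 characters left out ...]
065, -0.3218, 0.0016], 0.63), ([0.4391, 0.2843, 0.022], 0.37)]
tray_red [([0.6027, -0.294, -0.0043], 0.63), ([0.4494, 0.3744, 0.0019], 0.26), ([0.5231, 0.0476, 0.0659], 0.18)]
spare_a [([0.6045, -0.3183, 0.0023], 0.87), ([0.4183, -0.2862, 0.0011], 0.74)]
parallel_a [([0.6009, 0.0818, 0.0015], 0.85)]
parallel_b [([0.6009, 0.0818, 0.0015], 0.85)]
gauge_stand [([0.6599, 0.0829, -0.0029], 0.75), ([0.7533, -0.1351, -0.0009], 0.27), ([0.3951, -0.3254, -0.0007], 0.24)]
screwdriver [([0.4498, 0.3744, 0.0028], 0.72), ([0.5261, 0.0468, 0.0666], 0.17)]
bottle [([0.7691, 0.0968, -0.0003], 0.55)]
jar [([0.755, -0.1386, -0.0015], 0.74), ([0.3955, -0.3239, -0.0024], 0.59), ([0.5781, 0.2871, 0.0262], 0.21)]
```

View pics/scene0.png

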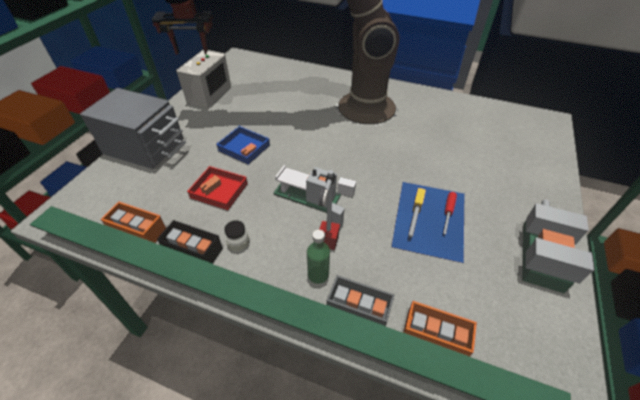

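View pics/top0.png

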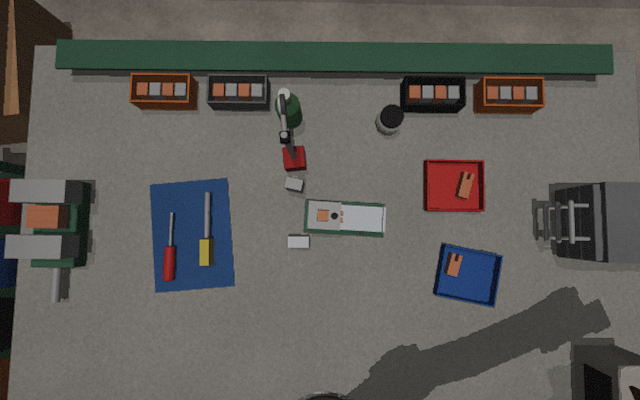

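The scene view shows the rod with the yellow handle at (415,212) on the blue mat, the screwdriver at (450,212), the holder at (310,188), the blue tray at (243,145) and the red tray at (218,188). In the top view the holder is at (345,218) with its ledge to the right (-y). The rod is at (206,230) pointing up (+x), the gauge base is at (293,158), and the blue tray at (468,275) has its spare at (455,265).

Emit:
{"method": "arm_command", "body": {
  "plan": [
    {"tx": 0.02, "ty": 0.054, "tz": 0.008, "wz": 0.1717, "claw": 0},
    {"tx": 0.02, "ty": 0.054, "tz": 0.008, "wz": 0.1717, "claw": 0},
    {"tx": 0.02, "ty": 0.054, "tz": 0.008, "wz": 0.1717, "claw": 0},
    {"tx": 0.02, "ty": 0.054, "tz": 0.008, "wz": 0.1717, "claw": 0},
    {"tx": 0.02, "ty": 0.054, "tz": 0.008, "wz": 0.1717, "claw": 0},
    {"tx": 0.02, "ty": 0.054, "tz": 0.0, "wz": 0.1717, "claw": 0},
    {"tx": 0.02, "ty": 0.054, "tz": 0.0, "wz": 0.1717, "claw": 0},
    {"tx": 0.02, "ty": 0.054, "tz": 0.0, "wz": 0.1717, "claw": 0}
  ]
}}

```text
invalid input
```

Emit:
{"method": "arm_command", "body": {
  "plan": [
    {"tx": 0.005, "ty": 0.054, "tz": 0, "wz": 0.1717, "claw": 0},
    {"tx": 0.005, "ty": 0.054, "tz": 0, "wz": 0.1717, "claw": 0},
    {"tx": 0.005, "ty": 0.054, "tz": 0, "wz": 0.1717, "claw": 0},
    {"tx": 0.005, "ty": 0.054, "tz": 0, "wz": 0.1717, "claw": 0},
    {"tx": 0.005, "ty": 0.054, "tz": 0, "wz": 0.1717, "claw": 0},
    {"tx": 0.005, "ty": 0.054, "tz": 0, "wz": 0.1717, "claw": 0},
    {"tx": 0.005, "ty": 0.054, "tz": 0, "wz": 0.1717, "claw": 0},
    {"tx": 0.005, "ty": 0.054, "tz": 0, "wz": 0.1717, "claw": 0}
  ]
}}

```text
invalid input
```

Emit:
{"method": "arm_command", "body": {
  "plan": [
    {"tx": 0.02, "ty": 0.054, "tz": 0.008, "wx": 0, "wy": 0, "wz": 0.1717, "claw": 0},
    {"tx": 0.02, "ty": 0.054, "tz": 0.008, "wx": 0, "wy": 0, "wz": 0.1717, "claw": 0},
    {"tx": 0.02, "ty": 0.054, "tz": 0.008, "wx": 0, "wy": 0, "wz": 0.1717, "claw": 0},
    {"tx": 0.02, "ty": 0.054, "tz": 0.008, "wx": 0, "wy": 0, "wz": 0.1717, "claw": 0},
    {"tx": 0.02, "ty": 0.054, "tz": 0.008, "wx": 0, "wy": 0, "wz": 0.1717, "claw": 0},
    {"tx": 0.02, "ty": 0.054, "tz": 0, "wx": 0, "wy": 0, "wz": 0.1717, "claw": 0},
    {"tx": 0.02, "ty": 0.054, "tz": 0, "wx": 0, "wy": 0, "wz": 0.1717, "claw": 0},
    {"tx": 0.02, "ty": 0.054, "tz": 0, "wx": 0, "wy": 0, "wz": 0.1717, "claw": 0}
  ]
}}

```text
clock: 2.8
position: [0.4008, -0.1432, 0.2631]
ee_rot: [0.632, 0.775, 0.0, 0.001]
wrist_force: [0.8, 0.1, -0.2]
gripper_width: 0.998
grip_force: 0.0
```

Emit:
{"method": "arm_command", "body": {
  "plan": [
    {"tx": 0.005, "ty": 0.054, "tz": 0, "wx": 0, "wy": 0, "wz": 0.1717, "claw": 0},
    {"tx": 0.005, "ty": 0.054, "tz": 0, "wx": 0, "wy": 0, "wz": 0.1717, "claw": 0},
    {"tx": 0.005, "ty": 0.054, "tz": 0, "wx": 0, "wy": 0, "wz": 0.1717, "claw": 0},
    {"tx": 0.005, "ty": 0.054, "tz": 0, "wx": 0, "wy": 0, "wz": 0.1717, "claw": 0},
    {"tx": 0.005, "ty": 0.054, "tz": 0, "wx": 0, "wy": 0, "wz": 0.1717, "claw": 0},
    {"tx": 0.005, "ty": 0.054, "tz": 0, "wx": 0, "wy": 0, "wz": 0.1717, "claw": 0},
    {"tx": 0.005, "ty": 0.054, "tz": 0, "wx": 0, "wy": 0, "wz": 0.1717, "claw": 0},
    {"tx": 0.005, "ty": 0.054, "tz": 0, "wx": 0, "wy": 0, "wz": 0.1717, "claw": 0}
  ]
}}

```text
clock: 3.8
position: [0.4407, 0.2886, 0.2629]
ee_rot: [-0.003, 1.0, -0.0, 0.0]
wrist_force: [-0.2, -0.4, 0.3]
gripper_width: 1.006
grip_force: 0.0
```

Run:
```python
from h import *
s=ctrl.read_state(); print(s["position"],s["qpos"],R.from_quat(s["ee_rot"]).as_matrix()[:,1])
p=ctrl.capture("wrist"); print(p["xyz"],np.round(att(p),2).tolist())
pp(p,["rod_tip","rod_mid"])
t=ctrl.trace("rod",p)
cv2.imwrite("pics/w1.png",p["frame"])
q=ctrl.capture("top"); f=q["frame"]
cv2.imwrite("pics/t1.png",cv2.resize(f[90:250,270:400],None,fx=4.5,fy=3.7,interpolation=cv2.INTER_CUBIC) if 0 else cv2.resize(f[100:250,265:405],None,fx=4,fy=4,interpolation=cv2.INTER_CUBIC))
pp(q,["bore_entry","bore_exit"])
# yellow handle in wrist
def seg(p,lo,hi,z,box=None):
    h=cv2.cvtColor(p["frame"],cv2.COLOR_BGR2HSV); m=cv2.inRange(h,lo,hi)
    if box: 
        k=np.zeros_like(m); k[box[1]:box[3],box[0]:box[2]]=1; m=m*k
    c=max(cv2.findContours(m,0,2)[0],key=cv2.contourArea)
    W=np.array([ray(p,x,z)[:2] for x in c[:,0]]); r=cv2.minAreaRect((W*1000).astype(np.float32)); print(z,[np.round(a,1) for a in r],np.round(cv2.boxPoints(r),0).tolist()); return m
seg(p,(20,100,60),(35,255,255),0.043)
seg(q,(50,40,20),(90,255,255),0.012,(290,190,400,245))
print([ (np.round(px(q,X),0)) for X in [(0.66,0.083,0.26),(0.66,.083,0.055),(.66,.083,.24)]])
for z in (0.21,): pass
```

```text
[0.44071436 0.28855359 0.26286354] [ 0.0810602   0.34954657 -0.95160599  1.73475502  0.30301588  1.21333624
  0.62627376] [-5.05655416e-03  9.99987215e-01 -4.27767673e-05]
[0.35769846 0.28795669 0.42544836] [[-0.0, 0.95, 0.31], [1.0, 0.0, 0.0], [0.0, 0.31, -0.95]]
rod_tip [([0.5816, 0.2886, 0.0221], 0.76), ([0.4378, 0.2838, -0.0016], 0.38)]
rod_mid [([0.4456, 0.2866, 0.0221], 0.85)]
bore_entry [([0.5286, 0.0418, 0.0675], 0.75), ([0.6045, -0.2928, -0.0019], 0.22)]
bore_exit [([0.5239, -0.0245, 0.0748], 0.66)]
0.043 [array([439.1, 285.9]), array([61.9, 20.5]), np.float64(0.6)] [[408.0, 296.0], [408.0, 275.0], [470.0, 276.0], [470.0, 296.0]]
0.012 [array([523.6, -34.4]), array([186.6,  78.4]), np.float64(87.4)] [[480.0, -126.0], [558.0, -129.0], [567.0, 57.0], [489.0, 61.0]]
[array([284., 135.]), array([294., 157.]), array([285., 137.])]
```

View pics/t1.png

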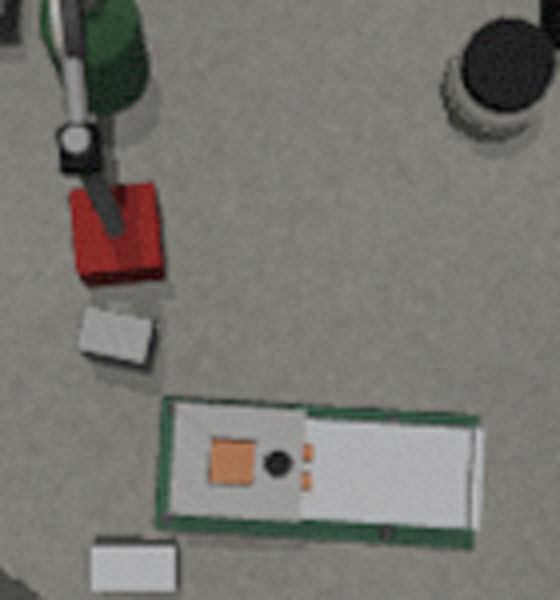

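View pics/w1.png

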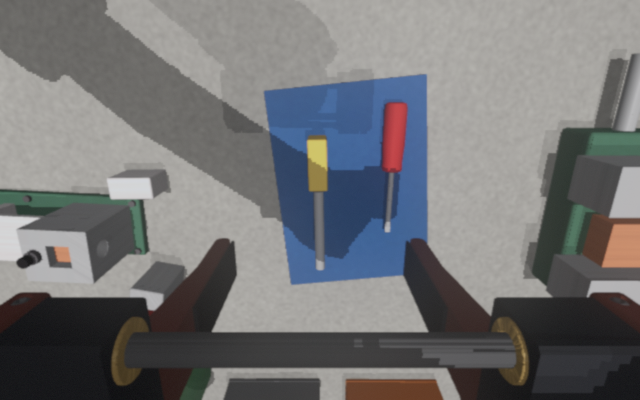

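Top crop: the gauge arm points away (+x, dial near the post top at (80,145)), so only the post is near the work. The holder axis runs about -92.7° in yaw. The wrist view shows the handle at (317,163) and the tip at (320,267), centred between the fingers, with the entry hole at (103,247).

Emit:
{"method": "arm_command", "body": {
  "plan": [
    {"tx": 0.002, "ty": -0.003, "tz": -0.05, "wx": 0, "wy": 0, "wz": 0.006, "claw": 0},
    {"tx": 0, "ty": 0, "tz": -0.05, "wx": 0, "wy": 0, "wz": 0, "claw": 0},
    {"tx": 0, "ty": 0, "tz": -0.05, "wx": 0, "wy": 0, "wz": 0, "claw": 0},
    {"tx": 0, "ty": 0, "tz": -0.05, "wx": 0, "wy": 0, "wz": 0, "claw": 0},
    {"tx": 0, "ty": 0, "tz": -0.045, "wx": 0, "wy": 0, "wz": 0, "claw": 0},
    {"tx": 0, "ty": 0, "tz": -0.01, "wx": 0, "wy": 0, "wz": 0, "claw": 0},
    {"tx": 0, "ty": 0, "tz": 0, "wx": 0, "wy": 0, "wz": 0, "claw": 1},
    {"tx": 0, "ty": 0, "tz": 0, "wx": 0, "wy": 0, "wz": 0, "claw": 1}
  ]
}}

```text
clock: 5.15
position: [0.4436, 0.2845, 0.0095]
ee_rot: [-0.003, 1.0, 0.001, 0.001]
wrist_force: [0.0, 0.3, -0.2]
gripper_width: 0.814
grip_force: 0.0
```

Emit:
{"method": "arm_command", "body": {
  "plan": [
    {"tx": 0, "ty": 0, "tz": 0, "wx": 0, "wy": 0, "wz": 0, "claw": 1},
    {"tx": 0, "ty": 0, "tz": 0, "wx": 0, "wy": 0, "wz": 0, "claw": 1},
    {"tx": 0, "ty": 0, "tz": 0, "wx": 0, "wy": 0, "wz": 0, "claw": 1},
    {"tx": 0, "ty": 0, "tz": 0, "wx": 0, "wy": 0, "wz": 0, "claw": 1},
    {"tx": 0, "ty": 0, "tz": 0.01, "wx": 0, "wy": 0, "wz": 0, "claw": 1},
    {"tx": 0, "ty": 0, "tz": 0.02, "wx": 0, "wy": 0, "wz": 0, "claw": 1},
    {"tx": 0, "ty": 0, "tz": 0.02, "wx": 0, "wy": 0, "wz": 0, "claw": 1},
    {"tx": 0, "ty": 0, "tz": 0, "wx": 0, "wy": 0, "wz": 0, "claw": 1}
  ]
}}

```text
clock: 6.15
position: [0.4435, 0.2848, 0.0598]
ee_rot: [-0.003, 1.0, 0.001, 0.002]
wrist_force: [0.5, -0.3, -4.4]
gripper_width: 0.245
grip_force: 29.9
```

Emit:
{"method": "arm_command", "body": {
  "plan": [
    {"tx": 0, "ty": 0, "tz": 0.02, "wx": 0, "wy": 0, "wz": -0.1, "claw": 1},
    {"tx": 0, "ty": 0, "tz": 0.02, "wx": 0, "wy": 0, "wz": -0.17, "claw": 1},
    {"tx": 0.01, "ty": 0, "tz": 0.02, "wx": 0, "wy": 0, "wz": -0.17, "claw": 1},
    {"tx": 0.01, "ty": 0, "tz": 0.01, "wx": 0, "wy": 0, "wz": -0.17, "claw": 1},
    {"tx": 0.01, "ty": 0, "tz": 0, "wx": 0, "wy": 0, "wz": -0.17, "claw": 1},
    {"tx": 0.01, "ty": 0, "tz": 0, "wx": 0, "wy": 0, "wz": -0.17, "claw": 1},
    {"tx": 0.01, "ty": 0, "tz": 0, "wx": 0, "wy": 0, "wz": -0.17, "claw": 1},
    {"tx": 0.01, "ty": 0, "tz": 0, "wx": 0, "wy": 0, "wz": -0.17, "claw": 1}
  ]
}}

```text
clock: 7.15
position: [0.5024, 0.2837, 0.1272]
ee_rot: [0.601, 0.799, -0.0, -0.0]
wrist_force: [0.4, -0.9, -4.1]
gripper_width: 0.249
grip_force: 29.9
```

Emit:
{"method": "arm_command", "body": {
  "plan": [
    {"tx": 0.01, "ty": -0.01, "tz": 0, "wx": 0, "wy": 0, "wz": -0.17, "claw": 1},
    {"tx": 0.01, "ty": -0.015, "tz": 0, "wx": 0, "wy": 0, "wz": -0.12, "claw": 1},
    {"tx": 0.01, "ty": -0.02, "tz": 0, "wx": 0, "wy": 0, "wz": -0.05, "claw": 1},
    {"tx": 0.002, "ty": -0.015, "tz": -0.015, "wx": 0, "wy": 0, "wz": 0, "claw": 1},
    {"tx": 0, "ty": -0.01, "tz": -0.02, "wx": 0, "wy": 0, "wz": 0, "claw": 1},
    {"tx": 0, "ty": 0, "tz": -0.02, "wx": 0, "wy": 0, "wz": 0, "claw": 1},
    {"tx": 0, "ty": 0, "tz": -0.01, "wx": 0, "wy": 0, "wz": 0, "claw": 1},
    {"tx": 0, "ty": 0, "tz": 0, "wx": 0, "wy": 0, "wz": 0, "claw": 1}
  ]
}}

```text
clock: 8.15
position: [0.5336, 0.2137, 0.0616]
ee_rot: [0.725, 0.689, -0.001, -0.0]
wrist_force: [-0.5, -0.4, -3.4]
gripper_width: 0.253
grip_force: 29.9
```

```bash
cat >> h.py <<'E'
def holderline(p): pass
E
python3 - <<'E'
from h import *
s=ctrl.read_state(); print(s["clock"],s["position"],s["qpos"],R.from_quat(s["ee_rot"]).as_matrix()[:,1])
for n in ("wrist","top","scene"):
    p=ctrl.capture(n); print(n)
    pp(p,["rod_tip","rod_mid","bore_entry"]+(["bore_exit"] if n!="wrist" else []))
    if n=="wrist": cv2.imwrite("pics/w2.png",p["frame"])
    if n!="wrist": print(px(p,(0.5275,0.0476,0.075)))
E
```

```text
8.15 [0.53358032 0.2137176  0.06160901] [-0.16096689  0.54994463 -0.40685127  1.84748632  0.29033972  0.80471055
 -0.76952035] [ 0.99865555 -0.05180123 -0.00193   ]
wrist
rod_tip []
rod_mid [([0.5349, 0.2149, 0.0671], 0.93)]
bore_entry []
top
rod_tip [([0.5262, 0.0753, 0.0684], 0.56), ([0.3955, -0.3254, -0.0002], 0.41)]
rod_mid [([0.534, 0.2147, 0.0706], 0.87)]
bore_entry [([0.5244, 0.0451, 0.0676], 0.68)]
bore_exit [([0.524, -0.0229, 0.0781], 0.57)]
[307.61667385 214.39185076]
scene
rod_tip [([0.6017, -0.2929, 0.0032], 0.66), ([0.5274, 0.0762, 0.0708], 0.59), ([0.6643, 0.0834, 0.0053], 0.18)]
rod_mid [([0.5362, 0.2165, 0.0658], 0.53)]
bore_entry [([0.5245, 0.0484, 0.0796], 0.85)]
bore_exit [([0.5228, -0.0182, 0.0748], 0.66)]
[332.32068607 185.98085572]
```

View pics/w2.png

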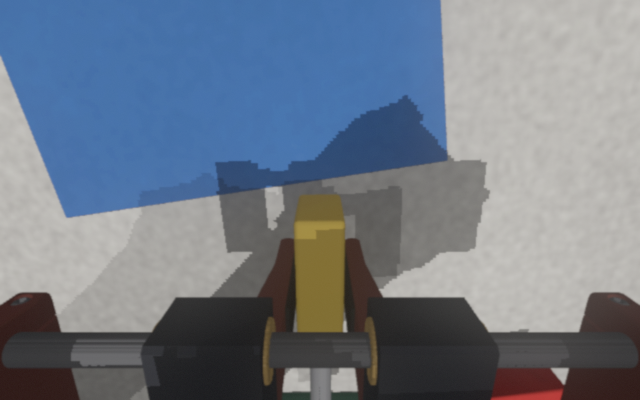

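The wrist view shows only the handle, at (320,255); the tip is hidden by the gripper. I'll check the alignment with model overlays in the two fixed cameras.

```bash
cat > ov.py <<'E'
from h import *
import sys
O=np.array([0.5256,0.0076,0]); yaw=np.deg2rad(-92.7)
def H(x,y,z): c,s=np.cos(yaw),np.sin(yaw); return O+np.array([c*x-s*y,s*x+c*y,z])
def rodpts(s):
    M=R.from_quat(s["ee_rot"]).as_matrix(); d=-M[:,0]; lat=M[:,1]; g=s["position"]-0.0135*M[:,2]-0.0035*d
    return g,d,lat
def draw(p,box,k,name=None):
    x0,y0,x1,y1=box; im=cv2.resize(p["frame"][y0:y1,x0:x1],None,fx=k,fy=k,interpolation=cv2.INTER_CUBIC)
    f=lambda X: tuple(int(v) for v in ((px(p,X)-[x0,y0]+0.5)*k))
    def poly(L,c,cl=True): cv2.polylines(im,[np.array([f(X) for X in L])],cl,c,1)
    for z,a,b,w_ in ((98,-40,30,30),(12,-53,137,40),(61,30,125,28)): poly([H(u/1e3,v/1e3,z/1e3) for u,v in ((a,-w_),(a,w_),(b,w_),(b,-w_))],(255,0,255))
    t=np.linspace(0,2*np.pi,24); poly([H(-.04,.0105*np.cos(q),.075+.0105*np.sin(q)) for q in t],(0,255,255))
    g,d,lat=rodpts(ctrl.read_state())
    for sg in(-1,1): poly([g+.03*d+sg*.006*lat,g+.14*d+sg*.006*lat],(0,255,0),False)
    return im
if __name__=="__main__":
    a=draw(ctrl.capture("top"),(270,188,400,238),6); b=draw(ctrl.capture("scene"),(260,155,390,205),6)
    cv2.imwrite(sys.argv[1],np.vstack([a,b]))
    g,d,l=rodpts(ctrl.read_state()); print("tip",g+.14*d, "entry",H(-.04,0,.075)); t=g+.14*d; print(t-H(-.04,0,.075))
E
python3 ov.py pics/o1.png
```

```text
tip [0.52717952 0.07778504 0.07615901] entry [0.52748426 0.04755559 0.075     ]
[-0.00030474  0.03022945  0.00115901]
```

View pics/o1.png

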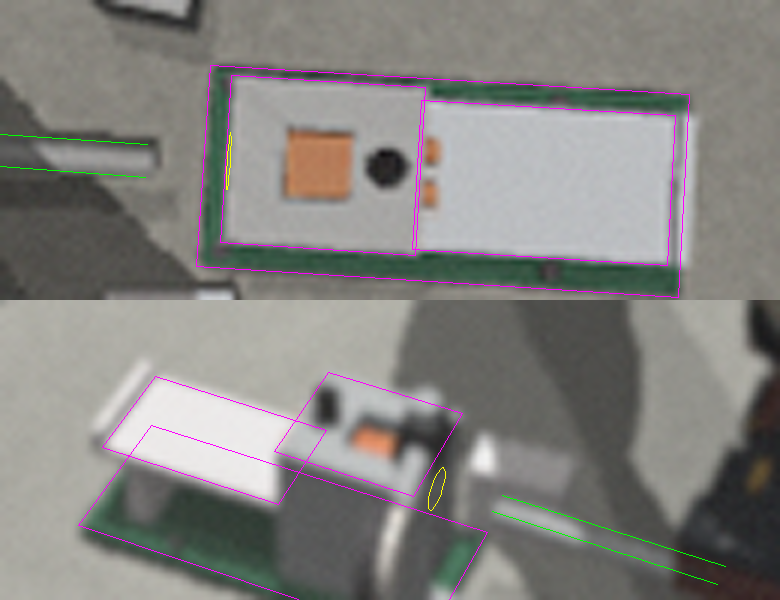

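Top overlay: the holder model fits the plate and block. The shaft ends at about (157,156), near the model lines and aimed at the hole at (228,161). In the scene view the shaft at (540,515) is roughly on its model. I'll check height and lateral offset numerically.

Run:
```python
from ov import *
g,d,lat=rodpts(ctrl.read_state())
for n in("top","scene"):
    p=ctrl.capture(n); t=ctrl.trace("rod",p)
    for r in t[:2]:
        m=r["region"]; 
        a=px(p,g+.03*d); b=px(p,g+.14*d); u=(b-a)/np.linalg.norm(b-a); nrm=np.array([-u[1],u[0]])
        ys,xs=np.nonzero(m); P=np.c_[xs,ys]-a; s_=P@u; o=P@nrm; L=np.linalg.norm(b-a)
        # effect of +1mm z and +1mm x on offset
        ez=(px(p,g+.1*d+[0,0,.001])-px(p,g+.1*d))@nrm; ex=(px(p,g+.1*d+[.001,0,0])-px(p,g+.1*d))@nrm
        print(n,r["conf"],m.sum(),"L",L,"smax",s_.max(),"px/mm z,x",ez,ex)
        for f in np.arange(-.4,1.1,.15):
            k=(abs(s_-f*L)<2)&(abs(o)<12); print(round(f,2),k.sum(),np.round([o[k].mean(),o[k].min(),o[k].max()],2) if k.any() else "")
    t=ctrl.trace("holder",p)[0]; m=t["region"]; ys,xs=np.nonzero(m); print("holder",t["conf"],m.sum(),cv2.minAreaRect(np.c_[xs,ys].astype(np.float32)))
    Q=[H(u/1e3,v/1e3,z/1e3) for z,a_,b_,w_ in ((98,-40,30,30),(12,-53,137,40),(0,-53,137,40),(61,30,125,28)) for u in(a_,b_) for v in(-w_,w_)]
    print("model",cv2.minAreaRect(np.array([px(p,X) for X in Q],np.float32)))
```

```text
top 0.67 318 L 49.65000865485589 smax 49.840261122241664 px/mm z,x -0.015381719245324294 -0.4521000560971493
-0.4 0 
-0.25 0 
-0.1 28 [ 0.92 -2.66  4.46]
0.05 30 [ 0.92 -3.07  5.05]
0.2 21 [ 0.54 -1.69  3.29]
0.35 20 [ 0.92 -1.18  3.02]
0.5 19 [ 0.49 -1.72  2.54]
0.65 20 [ 0.89 -1.21  2.99]
0.8 20 [ 0.39 -1.75  2.51]
0.95 18 [ 0.87 -1.17  2.96]
holder 0.96 2751 ((344.41229248046875, 218.07847595214844), (82.48391723632812, 35.50081253051758), 3.1798300743103027)
model ((343.5376892089844, 217.65884399414062), (80.5151596069336, 33.82744216918945), 3.6475350856781006)
scene 0.69 212 L 39.23734666458557 smax 39.19167725083362 px/mm z,x 0.24464519283207498 -0.2634652930202486
-0.4 18 [-6.99 -9.22 -4.49]
-0.25 0 
-0.1 8 [-7.02 -8.12 -5.92]
0.05 0 
0.2 5 [-1.67 -2.61 -0.4 ]
0.35 19 [-1.76 -4.14  0.59]
0.5 18 [-1.69 -3.76  0.35]
0.65 15 [-1.71 -3.38  0.08]
0.8 16 [-1.73 -3.62  0.15]
0.95 16 [-1.9  -3.89 -0.08]
holder 0.96 1659 ((307.35003662109375, 185.9499969482422), (67.040283203125, 39.528465270996094), 18.434946060180664)
model ((309.2150573730469, 185.6355438232422), (65.98677062988281, 40.76023864746094), 18.752199172973633)
```

Run:
```python
from ov import *
g,d,lat=rodpts(ctrl.read_state()); p=ctrl.capture("wrist"); up=np.array([0,0,1])
for dz in(0,-.004,-.008):
    print(dz,[np.round(px(p,g+[0,0,dz]-.03*d+s*.011*lat+h*up),1).tolist() for h in(.02,-.02) for s in(-1,1)])
h=cv2.cvtColor(p["frame"],cv2.COLOR_BGR2HSV); col=h[180:340,320]; print([ (180+i,*c.tolist()) for i,c in enumerate(col) if i%4==0 and i<90])
row=cv2.inRange(h,(18,90,50),(36,255,255)); 
for r in(200,210,225,240,260,280): x=np.nonzero(row[r])[0]; print(r,x.min() if len(x) else 0,x.max() if len(x) else 0)
```

```text
0 [[288.9, 221.3], [343.9, 221.3], [295.6, 192.6], [338.7, 192.6]]
-0.004 [[289.8, 217.8], [343.2, 217.8], [296.1, 190.4], [338.3, 190.4]]
-0.008 [[290.5, 214.4], [342.6, 214.4], [296.6, 188.3], [337.9, 188.3]]
[(180, 116, 18, 98), (184, 0, 3, 97), (188, 150, 3, 94), (192, 0, 3, 91), (196, 22, 130, 110), (200, 22, 131, 111), (204, 22, 134, 112), (208, 23, 137, 112), (212, 22, 139, 114), (216, 22, 142, 113), (220, 23, 141, 125), (224, 23, 147, 158), (228, 23, 145, 163), (232, 23, 149, 130), (236, 23, 147, 132), (240, 23, 150, 131), (244, 23, 150, 131), (248, 23, 148, 131), (252, 22, 152, 131), (256, 23, 153, 130), (260, 23, 152, 131), (264, 23, 154, 131), (268, 23, 152, 131)]
200 299 340
210 297 342
225 294 344
240 294 344
260 294 345
280 295 345
```

Emit:
{"method": "arm_command", "body": {
  "plan": [
    {"tx": 0.0015, "ty": 0, "tz": 0.003, "wx": 0, "wy": 0, "wz": 0.004, "claw": 1},
    {"tx": -0.0004, "ty": -0.008, "tz": 0, "wx": 0, "wy": 0, "wz": 0, "claw": 1},
    {"tx": -0.0004, "ty": -0.008, "tz": 0, "wx": 0, "wy": 0, "wz": 0, "claw": 1},
    {"tx": -0.0002, "ty": -0.005, "tz": 0, "wx": 0, "wy": 0, "wz": 0, "claw": 1},
    {"tx": -0.0002, "ty": -0.004, "tz": 0, "wx": 0, "wy": 0, "wz": 0, "claw": 1},
    {"tx": -0.0002, "ty": -0.004, "tz": 0, "wx": 0, "wy": 0, "wz": 0, "claw": 1},
    {"tx": -0.0002, "ty": -0.004, "tz": 0, "wx": 0, "wy": 0, "wz": 0, "claw": 1},
    {"tx": 0, "ty": 0, "tz": 0, "wx": 0, "wy": 0, "wz": 0, "claw": 1}
  ]
}}

```text
clock: 10.3
position: [0.5343, 0.1807, 0.0656]
ee_rot: [0.724, 0.689, -0.0, 0.0]
wrist_force: [-0.1, -0.0, -3.9]
gripper_width: 0.247
grip_force: 29.9
```

```bash
sed -i 's/(270,188,400,238),6/(280,190,345,235),12/;s/(260,155,390,205),6/(320,165,385,190),12/' ov.py; python3 ov.py pics/o2.png
```

```text
tip [0.52761305 0.04489948 0.07913457] entry [0.52748426 0.04755559 0.075     ]
[ 0.00012879 -0.00265612  0.00413457]
```

View pics/o2.png

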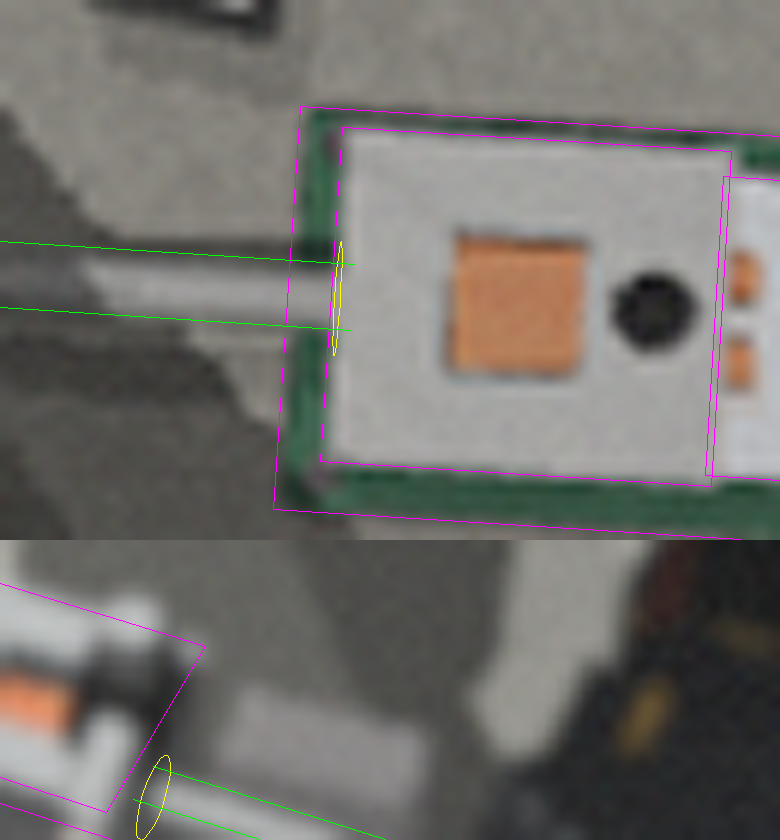

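The overlay shows the shaft centred on the hole (row about 295 against 298) and slightly high in the scene view, with no contact force. I'll continue in.

Emit:
{"method": "arm_command", "body": {
  "plan": [
    {"tx": -0.0002, "ty": -0.003, "tz": -0.001, "wx": 0, "wy": 0, "wz": 0, "claw": 1},
    {"tx": -0.0002, "ty": -0.003, "tz": 0, "wx": 0, "wy": 0, "wz": 0, "claw": 1},
    {"tx": -0.0002, "ty": -0.003, "tz": 0, "wx": 0, "wy": 0, "wz": 0, "claw": 1},
    {"tx": -0.0002, "ty": -0.003, "tz": 0, "wx": 0, "wy": 0, "wz": 0, "claw": 1},
    {"tx": 0, "ty": 0, "tz": 0, "wx": 0, "wy": 0, "wz": 0, "claw": 1},
    {"tx": 0, "ty": 0, "tz": 0, "wx": 0, "wy": 0, "wz": 0, "claw": 1},
    {"tx": 0, "ty": 0, "tz": 0, "wx": 0, "wy": 0, "wz": 0, "claw": 1},
    {"tx": 0, "ty": 0, "tz": 0, "wx": 0, "wy": 0, "wz": 0, "claw": 1}
  ]
}}

```text
clock: 11.4
position: [0.5334, 0.1692, 0.0647]
ee_rot: [0.724, 0.69, 0.0, -0.0]
wrist_force: [0.7, 0.8, -3.4]
gripper_width: 0.247
grip_force: 29.9
```

Emit:
{"method": "arm_command", "body": {
  "plan": [
    {"tx": -0.0002, "ty": -0.004, "tz": 0, "wx": 0, "wy": 0, "wz": 0, "claw": 1},
    {"tx": -0.0002, "ty": -0.004, "tz": 0, "wx": 0, "wy": 0, "wz": 0, "claw": 1},
    {"tx": -0.0002, "ty": -0.004, "tz": 0, "wx": 0, "wy": 0, "wz": 0, "claw": 1},
    {"tx": -0.0002, "ty": -0.004, "tz": 0, "wx": 0, "wy": 0, "wz": 0, "claw": 1},
    {"tx": -0.0002, "ty": -0.004, "tz": 0, "wx": 0, "wy": 0, "wz": 0, "claw": 1},
    {"tx": -0.0002, "ty": -0.004, "tz": 0, "wx": 0, "wy": 0, "wz": 0, "claw": 1},
    {"tx": -0.0002, "ty": -0.004, "tz": 0, "wx": 0, "wy": 0, "wz": 0, "claw": 1},
    {"tx": -0.0002, "ty": -0.004, "tz": 0, "wx": 0, "wy": 0, "wz": 0, "claw": 1}
  ]
}}

```text
clock: 12.4
position: [0.5324, 0.1402, 0.0653]
ee_rot: [0.723, 0.69, 0.002, -0.001]
wrist_force: [0.3, 8.1, -3.6]
gripper_width: 0.249
grip_force: 29.9
```

Pushing takes 8 N, as expected.

Emit:
{"method": "arm_command", "body": {
  "plan": [
    {"tx": -0.0002, "ty": -0.004, "tz": 0, "wx": 0, "wy": 0, "wz": 0, "claw": 1},
    {"tx": -0.0002, "ty": -0.004, "tz": 0, "wx": 0, "wy": 0, "wz": 0, "claw": 1},
    {"tx": -0.0002, "ty": -0.004, "tz": 0, "wx": 0, "wy": 0, "wz": 0, "claw": 1},
    {"tx": -0.0002, "ty": -0.004, "tz": 0, "wx": 0, "wy": 0, "wz": 0, "claw": 1},
    {"tx": -0.0002, "ty": -0.004, "tz": 0, "wx": 0, "wy": 0, "wz": 0, "claw": 1},
    {"tx": -0.0002, "ty": -0.004, "tz": 0, "wx": 0, "wy": 0, "wz": 0, "claw": 1},
    {"tx": -0.0002, "ty": -0.004, "tz": 0, "wx": 0, "wy": 0, "wz": 0, "claw": 1},
    {"tx": -0.0002, "ty": -0.004, "tz": 0, "wx": 0, "wy": 0, "wz": 0, "claw": 1}
  ]
}}

```text
clock: 13.4
position: [0.5302, 0.1048, 0.0646]
ee_rot: [0.724, 0.69, -0.0, -0.0]
wrist_force: [-0.2, 2.3, -3.3]
gripper_width: 0.248
grip_force: 29.9
```

```bash
cat > el.py <<'E'
from ov import *
p=ctrl.capture("top"); 
h=cv2.cvtColor(p["frame"],cv2.COLOR_BGR2HSV); m=cv2.inRange(h,(3,80,60),(20,255,255)); k=np.zeros_like(m); k[190:245,336:400]=1; m*=k
ys,xs=np.nonzero(m); W=np.array([ray(p,(x,y),.085) for x,y in zip(xs,ys)])
c,s=np.cos(yaw),np.sin(yaw); hx=(W-O)[:,:2]@[c,s]; hy=(W-O)[:,:2]@[-s,c]
print(len(xs),"holder x",hx.min(),hx.max(),"y",hy.min(),hy.max()); r=cv2.minAreaRect((W[:,:2]*1000).astype(np.float32)); print(r)
pp(p,["electrode_mid","electrode"])
E
python3 el.py; python3 -c "
from ov import *
g,d,l=rodpts(ctrl.read_state()); print(g+.14*d)"
```

```text
252 holder x 0.04156353299993064 0.09628487977327355 y -0.01176801810179198 0.012034847172090869
((522.563232421875, -61.32018280029297), (54.6960563659668, 23.563411712646484), 87.73615264892578)
electrode_mid [([0.5236, -0.0605, 0.0716], 0.49), ([0.6063, -0.3198, 0.0008], 0.15)]
electrode [([0.5169, -0.0589, 0.0562], 0.8), ([0.4786, 0.3328, -0.0011], 0.4)]
[ 0.52340175 -0.03215431  0.07818182]
```

Electrode is fully out (back end at holder x≈41, exit face at 30). I'm withdrawing the rod.

Emit:
{"method": "arm_command", "body": {
  "plan": [
    {"tx": 0.0004, "ty": 0.008, "tz": 0, "wx": 0, "wy": 0, "wz": 0, "claw": 1},
    {"tx": 0.0007, "ty": 0.015, "tz": 0, "wx": 0, "wy": 0, "wz": 0, "claw": 1},
    {"tx": 0.0008, "ty": 0.017, "tz": 0, "wx": 0, "wy": 0, "wz": 0, "claw": 1},
    {"tx": 0.0008, "ty": 0.017, "tz": 0, "wx": 0, "wy": 0, "wz": 0, "claw": 1},
    {"tx": 0.0008, "ty": 0.017, "tz": 0, "wx": 0, "wy": 0, "wz": 0, "claw": 1},
    {"tx": 0.0008, "ty": 0.017, "tz": 0, "wx": 0, "wy": 0, "wz": 0, "claw": 1},
    {"tx": 0.0008, "ty": 0.017, "tz": 0, "wx": 0, "wy": 0, "wz": 0, "claw": 1},
    {"tx": 0.0005, "ty": 0.01, "tz": 0, "wx": 0, "wy": 0, "wz": 0, "claw": 1}
  ]
}}

```text
clock: 14.55
position: [0.5358, 0.2246, 0.0646]
ee_rot: [0.724, 0.69, 0.0, -0.0]
wrist_force: [-0.4, 0.4, -3.9]
gripper_width: 0.249
grip_force: 29.9
```

Emit:
{"method": "arm_command", "body": {
  "plan": [
    {"tx": 0, "ty": 0.015, "tz": 0.02, "wx": 0, "wy": 0, "wz": 0, "claw": 1},
    {"tx": -0.01, "ty": 0.02, "tz": 0.03, "wx": 0, "wy": 0, "wz": 0.1, "claw": 1},
    {"tx": -0.01, "ty": 0.02, "tz": 0.015, "wx": 0, "wy": 0, "wz": 0.17, "claw": 1},
    {"tx": -0.012, "ty": 0.005, "tz": 0, "wx": 0, "wy": 0, "wz": 0.17, "claw": 1},
    {"tx": -0.012, "ty": 0, "tz": 0, "wx": 0, "wy": 0, "wz": 0.17, "claw": 1},
    {"tx": -0.012, "ty": 0, "tz": 0, "wx": 0, "wy": 0, "wz": 0.17, "claw": 1},
    {"tx": -0.012, "ty": 0, "tz": 0, "wx": 0, "wy": 0, "wz": 0.17, "claw": 1},
    {"tx": -0.012, "ty": 0, "tz": 0, "wx": 0, "wy": 0, "wz": 0.17, "claw": 1}
  ]
}}

```text
clock: 15.55
position: [0.4556, 0.2828, 0.1296]
ee_rot: [0.245, 0.97, -0.0, 0.0]
wrist_force: [-0.2, -0.7, -3.9]
gripper_width: 0.249
grip_force: 29.9
```

Emit:
{"method": "arm_command", "body": {
  "plan": [
    {"tx": -0.006, "ty": 0.001, "tz": 0, "wx": 0, "wy": 0, "wz": 0.17, "claw": 1},
    {"tx": -0.006, "ty": 0.001, "tz": 0, "wx": 0, "wy": 0, "wz": 0.17, "claw": 1},
    {"tx": 0, "ty": 0, "tz": -0.03, "wx": 0, "wy": 0, "wz": 0.13, "claw": 1},
    {"tx": 0, "ty": 0, "tz": -0.035, "wx": 0, "wy": 0, "wz": 0.03, "claw": 1},
    {"tx": 0, "ty": 0, "tz": -0.03, "wx": 0, "wy": 0, "wz": 0, "claw": 1},
    {"tx": 0, "ty": 0, "tz": -0.012, "wx": 0, "wy": 0, "wz": 0, "claw": 1},
    {"tx": 0, "ty": 0, "tz": 0, "wx": 0, "wy": 0, "wz": 0, "claw": 1},
    {"tx": 0, "ty": 0, "tz": 0, "wx": 0, "wy": 0, "wz": 0, "claw": 1}
  ]
}}

```text
clock: 16.55
position: [0.4445, 0.2857, 0.0238]
ee_rot: [-0.0, 1.0, 0.0, 0.001]
wrist_force: [-0.5, 0.7, -4.5]
gripper_width: 0.25
grip_force: 29.9
```

Emit:
{"method": "arm_command", "body": {
  "plan": [
    {"tx": 0, "ty": 0, "tz": -0.003, "wx": 0, "wy": 0, "wz": 0, "claw": 1},
    {"tx": 0, "ty": 0, "tz": -0.003, "wx": 0, "wy": 0, "wz": 0, "claw": 1},
    {"tx": 0, "ty": 0, "tz": -0.002, "wx": 0, "wy": 0, "wz": 0, "claw": 1},
    {"tx": 0, "ty": 0, "tz": -0.002, "wx": 0, "wy": 0, "wz": 0, "claw": 1},
    {"tx": 0, "ty": 0, "tz": -0.002, "wx": 0, "wy": 0, "wz": 0, "claw": 1},
    {"tx": 0, "ty": 0, "tz": 0, "wx": 0, "wy": 0, "wz": 0, "claw": 1},
    {"tx": 0, "ty": 0, "tz": 0, "wx": 0, "wy": 0, "wz": 0, "claw": 1},
    {"tx": 0, "ty": 0, "tz": 0, "wx": 0, "wy": 0, "wz": 0, "claw": 1}
  ]
}}

```text
clock: 17.55
position: [0.4453, 0.2851, 0.0144]
ee_rot: [-0.0, 1.0, -0.001, 0.002]
wrist_force: [-6.5, -10.3, 39.2]
gripper_width: 0.247
grip_force: 30.0
```

Emit:
{"method": "arm_command", "body": {
  "plan": [
    {"tx": 0, "ty": 0, "tz": 0.003, "wx": 0, "wy": 0, "wz": 0, "claw": 1},
    {"tx": 0, "ty": 0, "tz": 0, "wx": 0, "wy": 0, "wz": 0, "claw": 1},
    {"tx": 0, "ty": 0, "tz": 0, "wx": 0, "wy": 0, "wz": 0, "claw": 1},
    {"tx": 0, "ty": 0, "tz": 0, "wx": 0, "wy": 0, "wz": 0, "claw": 1},
    {"tx": 0, "ty": 0, "tz": 0, "wx": 0, "wy": 0, "wz": 0, "claw": 1},
    {"tx": 0, "ty": 0, "tz": 0, "wx": 0, "wy": 0, "wz": 0, "claw": 1},
    {"tx": 0, "ty": 0, "tz": 0, "wx": 0, "wy": 0, "wz": 0, "claw": 1},
    {"tx": 0, "ty": 0, "tz": 0, "wx": 0, "wy": 0, "wz": 0, "claw": 1}
  ]
}}

```text
clock: 18.55
position: [0.4443, 0.2853, 0.0145]
ee_rot: [-0.0, 1.0, -0.0, 0.001]
wrist_force: [-1.6, -2.7, 11.8]
gripper_width: 0.248
grip_force: 30.0
```

Run:
```python
from h import *
for n in("wrist","top","scene"):
    p=ctrl.capture(n); pp(p,["rod_tip","rod_mid"])
print(ctrl.read_state()["wrist_torque"])
```

```text
rod_tip []
rod_mid [([0.441, 0.2841, 0.0219], 0.66)]
rod_tip [([0.4196, -0.2888, 0.0026], 0.57), ([0.579, 0.2866, 0.0244], 0.55)]
rod_mid []
rod_tip [([0.5816, 0.2889, 0.0241], 0.86)]
rod_mid [([0.4416, 0.2858, 0.0224], 0.78)]
[-0.7182526   0.17203892 -0.06132062]
```

Emit:
{"method": "arm_command", "body": {
  "plan": [
    {"tx": 0, "ty": 0, "tz": 0.0005, "wx": 0, "wy": 0, "wz": 0, "claw": 0.6},
    {"tx": 0, "ty": 0, "tz": 0, "wx": 0, "wy": 0, "wz": 0, "claw": 0.5},
    {"tx": 0, "ty": 0, "tz": 0, "wx": 0, "wy": 0, "wz": 0, "claw": 0.3},
    {"tx": 0, "ty": 0, "tz": 0.01, "wx": 0, "wy": 0, "wz": 0, "claw": 0.3},
    {"tx": 0, "ty": 0, "tz": 0.03, "wx": 0, "wy": 0, "wz": 0, "claw": 0.3},
    {"tx": 0, "ty": 0, "tz": 0.05, "wx": 0, "wy": 0, "wz": 0, "claw": 0.3},
    {"tx": 0, "ty": 0, "tz": 0.06, "wx": 0, "wy": 0, "wz": 0, "claw": 0.2},
    {"tx": 0, "ty": 0, "tz": 0.06, "wx": 0, "wy": 0, "wz": 0, "claw": 0.2}
  ]
}}

```text
clock: 20.0
position: [0.4434, 0.2851, 0.2265]
ee_rot: [-0.001, 1.0, 0.0, -0.0]
wrist_force: [0.8, 0.9, 0.3]
gripper_width: 0.798
grip_force: 0.0
```

Emit:
{"method": "arm_command", "body": {
  "plan": [
    {"tx": 0.004, "ty": -0.04, "tz": 0.0, "wx": 0, "wy": 0, "wz": -0.17, "claw": 0.2},
    {"tx": 0.005, "ty": -0.04, "tz": 0, "wx": 0, "wy": 0, "wz": -0.17, "claw": 0.2},
    {"tx": 0.006, "ty": -0.04, "tz": 0, "wx": 0, "wy": 0, "wz": -0.17, "claw": 0.2},
    {"tx": 0.006, "ty": -0.045, "tz": 0, "wx": 0, "wy": 0, "wz": -0.17, "claw": 0.2},
    {"tx": 0.006, "ty": -0.045, "tz": 0, "wx": 0, "wy": 0, "wz": -0.17, "claw": 0.2},
    {"tx": 0.006, "ty": -0.045, "tz": 0, "wx": 0, "wy": 0, "wz": -0.17, "claw": 0.2},
    {"tx": 0.006, "ty": -0.045, "tz": 0, "wx": 0, "wy": 0, "wz": -0.17, "claw": 0.2},
    {"tx": 0.006, "ty": -0.02, "tz": 0, "wx": 0, "wy": 0, "wz": -0.17, "claw": 0.2}
  ]
}}

```text
clock: 21.0
position: [0.4887, -0.0376, 0.2247]
ee_rot: [0.632, 0.775, -0.0, 0.0]
wrist_force: [-1.2, 0.9, -0.1]
gripper_width: 0.799
grip_force: 0.0
```

Emit:
{"method": "arm_command", "body": {
  "plan": [
    {"tx": 0.01, "ty": -0.015, "tz": 0, "wx": 0, "wy": 0, "wz": -0.17, "claw": 0.2},
    {"tx": 0.013, "ty": -0.01, "tz": 0, "wx": 0, "wy": 0, "wz": -0.087, "claw": 0.2},
    {"tx": 0.01, "ty": 0, "tz": 0, "wx": 0, "wy": 0, "wz": 0, "claw": 0.2},
    {"tx": 0, "ty": 0, "tz": -0.02, "wx": 0, "wy": 0, "wz": 0, "claw": 0.2},
    {"tx": 0, "ty": 0, "tz": -0.02, "wx": 0, "wy": 0, "wz": 0, "claw": 0.2},
    {"tx": 0, "ty": 0, "tz": -0.02, "wx": 0, "wy": 0, "wz": 0, "claw": 0.2},
    {"tx": 0, "ty": 0, "tz": 0, "wx": 0, "wy": 0, "wz": 0, "claw": 0.2},
    {"tx": 0, "ty": 0, "tz": 0, "wx": 0, "wy": 0, "wz": 0, "claw": 0.2}
  ]
}}

```text
clock: 22.0
position: [0.5223, -0.0594, 0.165]
ee_rot: [0.723, 0.691, 0.0, 0.0]
wrist_force: [-1.0, -0.6, 0.2]
gripper_width: 0.799
grip_force: 0.0
```

Run:
```python
from h import *
s=ctrl.read_state(); M=R.from_quat(s["ee_rot"]).as_matrix(); print(s["position"],M[:,1],s["clock"],s["gripper_width"])
p=ctrl.capture("wrist"); cv2.imwrite("pics/w3.png",p["frame"])
print(px(p,(.5226,-.0613,.085)))
pp(p,["electrode_mid","electrode"]); pp(p,["electrode"],"find_in")
t=ctrl.trace("electrode",p)
for r in t[:2]:
    ys,xs=np.nonzero(r["region"]); print(r["conf"],len(xs),xs.min(),xs.max(),ys.min(),ys.max())
q=ctrl.capture("scene"); pp(q,["rod_tip","rod_mid","electrode_mid"])
q=ctrl.capture("top"); pp(q,["rod_tip","rod_mid"])
```

```text
[ 0.52233261 -0.05938931  0.16500239] [ 9.99022402e-01 -4.41986839e-02  8.46202483e-04] 22.0 0.7988269847363382
[318.35827827 209.83471314]
electrode_mid [([0.517, -0.0593, 0.0712], 0.92), ([0.5985, 0.0783, -0.0], 0.74)]
electrode [([0.5234, -0.0627, 0.0588], 0.7)]
electrode [([0.5237, -0.0547, 0.0861], 0.63)]
0.79 2249 305 337 168 245
rod_tip [([0.7645, 0.098, 0.006], 0.7), ([0.5803, 0.2842, 0.0282], 0.67)]
rod_mid [([0.4445, 0.2867, 0.0226], 0.69)]
electrode_mid [([0.5257, -0.0613, 0.0765], 0.75)]
rod_tip [([0.5811, 0.2825, 0.0238], 0.69)]
rod_mid [([0.4396, 0.2854, 0.0205], 0.82), ([0.4652, 0.0685, 0.003], 0.29)]
```

View pics/w3.png

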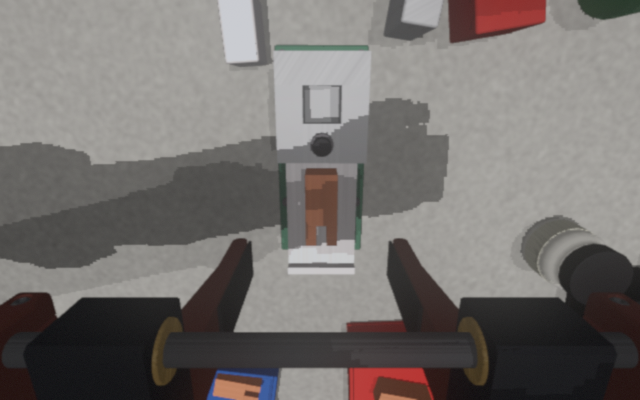

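The wrist view shows the electrode on the ledge at (321,207), ribs toward (321,240), centred between the fingers. Descending to grasp it.

Emit:
{"method": "arm_command", "body": {
  "plan": [
    {"tx": 0, "ty": -0.0015, "tz": -0.03, "wx": 0, "wy": 0, "wz": 0, "claw": 0.2},
    {"tx": 0, "ty": 0, "tz": -0.03, "wx": 0, "wy": 0, "wz": 0, "claw": 0.2},
    {"tx": 0, "ty": 0, "tz": -0.025, "wx": 0, "wy": 0, "wz": 0, "claw": 0.2},
    {"tx": 0, "ty": 0, "tz": -0.01, "wx": 0, "wy": 0, "wz": 0, "claw": 0.2},
    {"tx": 0, "ty": 0, "tz": -0.006, "wx": 0, "wy": 0, "wz": 0, "claw": 0.2},
    {"tx": 0, "ty": 0, "tz": 0, "wx": 0, "wy": 0, "wz": 0, "claw": 0.2},
    {"tx": 0, "ty": 0, "tz": 0, "wx": 0, "wy": 0, "wz": 0, "claw": 0.5},
    {"tx": 0, "ty": 0, "tz": 0, "wx": 0, "wy": 0, "wz": 0, "claw": 1}
  ]
}}

```text
clock: 23.6
position: [0.5223, -0.0615, 0.0638]
ee_rot: [0.723, 0.691, 0.0, 0.0]
wrist_force: [-0.4, 0.3, 0.4]
gripper_width: 0.611
grip_force: 0.0
```

Emit:
{"method": "arm_command", "body": {
  "plan": [
    {"tx": 0, "ty": 0, "tz": 0, "wx": 0, "wy": 0, "wz": 0, "claw": 1},
    {"tx": 0, "ty": 0, "tz": 0, "wx": 0, "wy": 0, "wz": 0, "claw": 1},
    {"tx": 0, "ty": 0, "tz": 0, "wx": 0, "wy": 0, "wz": 0, "claw": 1},
    {"tx": 0, "ty": 0, "tz": 0, "wx": 0, "wy": 0, "wz": 0, "claw": 1},
    {"tx": 0, "ty": 0, "tz": 0.01, "wx": 0, "wy": 0, "wz": 0, "claw": 1},
    {"tx": 0, "ty": 0, "tz": 0.02, "wx": 0, "wy": 0, "wz": 0, "claw": 1},
    {"tx": 0, "ty": 0, "tz": 0.03, "wx": 0, "wy": 0, "wz": 0, "claw": 1},
    {"tx": 0, "ty": 0, "tz": 0, "wx": 0, "wy": 0, "wz": 0, "claw": 1}
  ]
}}

```text
clock: 24.6
position: [0.5231, -0.0614, 0.1252]
ee_rot: [0.723, 0.691, 0.001, 0.001]
wrist_force: [0.2, -0.1, -2.9]
gripper_width: 0.271
grip_force: 30.0
```

Run:
```python
from h import *
s=ctrl.read_state(); M=R.from_quat(s["ee_rot"]).as_matrix(); print(s["position"],M[:,1])
q=ctrl.capture("top"); f=q["frame"]; h=cv2.cvtColor(f,cv2.COLOR_BGR2HSV)
k=np.zeros(f.shape[:2],np.uint8); k[225:320,415:520]=255
b=cv2.inRange(h,(100,100,30),(130,255,255))&k; o=cv2.inRange(h,(3,80,60),(20,255,255))&k
for m,z in((b|o,.032),(o,.029)):
    c=max(cv2.findContours(m,0,2)[0],key=cv2.contourArea); W=np.array([ray(q,x,z)[:2] for x in c[:,0]]); r=cv2.minAreaRect((W*1000).astype(np.float32)); print([np.round(a,1) for a in r],np.round(cv2.boxPoints(r)).tolist())
pp(q,["tray_blue","spare_a","electrode_mid"])
p=ctrl.capture("scene"); pp(p,["tray_blue","spare_a","electrode_mid"])
```

```text
[ 0.52314596 -0.06143841  0.12517015] [ 0.99893844 -0.04590916  0.00378732]
[array([ 394.6, -331.4]), array([114.5, 119.3]), np.float64(79.4)] [[325.0, -377.0], [443.0, -399.0], [464.0, -286.0], [347.0, -264.0]]
[array([ 425.3, -294.4]), array([20.6, 36.3]), np.float64(89.4)] [[407.0, -304.0], [443.0, -305.0], [444.0, -284.0], [407.0, -284.0]]
tray_blue [([0.395, -0.3262, -0.0026], 0.85), ([0.4373, 0.2855, 0.0178], 0.65)]
spare_a [([0.6053, -0.3184, 0.0005], 0.89), ([0.4178, -0.2898, 0.0037], 0.4)]
electrode_mid []
tray_blue [([0.3968, -0.3202, 0.003], 0.92), ([0.5804, 0.2857, 0.0227], 0.3)]
spare_a [([0.4177, -0.286, 0.0039], 0.7), ([0.6077, -0.3149, 0.0047], 0.59), ([0.6022, -0.2891, 0.0006], 0.38)]
electrode_mid [([0.522, -0.0614, 0.1383], 0.61), ([0.4791, 0.3277, 0.0031], 0.33)]
```

Emit:
{"method": "arm_command", "body": {
  "plan": [
    {"tx": -0.0165, "ty": -0.036, "tz": 0, "wx": 0, "wy": 0, "wz": -0.17, "claw": 1},
    {"tx": -0.0165, "ty": -0.036, "tz": 0, "wx": 0, "wy": 0, "wz": -0.17, "claw": 1},
    {"tx": -0.0165, "ty": -0.036, "tz": 0, "wx": 0, "wy": 0, "wz": -0.17, "claw": 1},
    {"tx": -0.0165, "ty": -0.036, "tz": 0, "wx": 0, "wy": 0, "wz": -0.17, "claw": 1},
    {"tx": -0.0165, "ty": -0.036, "tz": 0, "wx": 0, "wy": 0, "wz": -0.17, "claw": 1},
    {"tx": -0.0165, "ty": -0.036, "tz": 0, "wx": 0, "wy": 0, "wz": -0.17, "claw": 1},
    {"tx": -0.0165, "ty": -0.036, "tz": 0, "wx": 0, "wy": 0, "wz": -0.17, "claw": 1},
    {"tx": -0.0165, "ty": -0.036, "tz": 0, "wx": 0, "wy": 0, "wz": -0.17, "claw": 1}
  ]
}}

```text
clock: 26.0
position: [0.3892, -0.3504, 0.1229]
ee_rot: [0.997, 0.08, -0.0, -0.0]
wrist_force: [1.0, -0.9, -2.2]
gripper_width: 0.271
grip_force: 30.0
```

Emit:
{"method": "arm_command", "body": {
  "plan": [
    {"tx": 0, "ty": 0, "tz": 0, "wx": 0, "wy": 0, "wz": -0.17, "claw": 1},
    {"tx": 0, "ty": 0, "tz": 0, "wx": 0, "wy": 0, "wz": -0.17, "claw": 1},
    {"tx": 0, "ty": 0, "tz": -0.025, "wx": 0, "wy": 0, "wz": 0, "claw": 1},
    {"tx": 0, "ty": 0, "tz": -0.025, "wx": 0, "wy": 0, "wz": 0, "claw": 1},
    {"tx": 0, "ty": 0, "tz": 0, "wx": 0, "wy": 0, "wz": 0, "claw": 1},
    {"tx": 0, "ty": 0, "tz": 0, "wx": 0, "wy": 0, "wz": 0, "claw": 1},
    {"tx": 0, "ty": 0, "tz": 0, "wx": 0, "wy": 0, "wz": 0, "claw": 1},
    {"tx": 0, "ty": 0, "tz": 0, "wx": 0, "wy": 0, "wz": 0, "claw": 1}
  ]
}}

```text
clock: 27.0
position: [0.3902, -0.3498, 0.0739]
ee_rot: [0.996, -0.087, 0.001, 0.0]
wrist_force: [-0.9, -0.8, -2.3]
gripper_width: 0.272
grip_force: 30.0
```

Run:
```python
from h import *
s=ctrl.read_state(); M=R.from_quat(s["ee_rot"]).as_matrix(); print(s["position"],M[:,1],s["wrist_force"])
p=ctrl.capture("wrist"); f=p["frame"].copy()
T=np.array([.3955,-.324,0]); a=np.deg2rad(-10)
def Q(x,y,z): return T+[np.cos(a)*x-np.sin(a)*y,np.sin(a)*x+np.cos(a)*y,z]
for hx,hy,z in((.06,.067,.032),(.056,.063,.005)):
    cv2.polylines(f,[np.array([px(p,Q(u,v,z)) for u,v in((-hx,-hy),(hx,-hy),(hx,hy),(-hx,hy))]).astype(int)],True,(0,255,0),1)
cv2.imwrite("pics/w4.png",f)
pp(p,["electrode_mid","spare_a","tray_blue"])
```

```text
[ 0.3902472  -0.34975815  0.07393401] [-1.74177703e-01 -9.84714022e-01  6.50057257e-04] [-0.86343254 -0.82596077 -2.28127804]
electrode_mid [([0.386, -0.3451, 0.0839], 0.81)]
spare_a [([0.4196, -0.2859, 0.0015], 0.83)]
tray_blue [([0.3979, -0.3234, -0.0008], 0.62)]
```

View pics/w4.png

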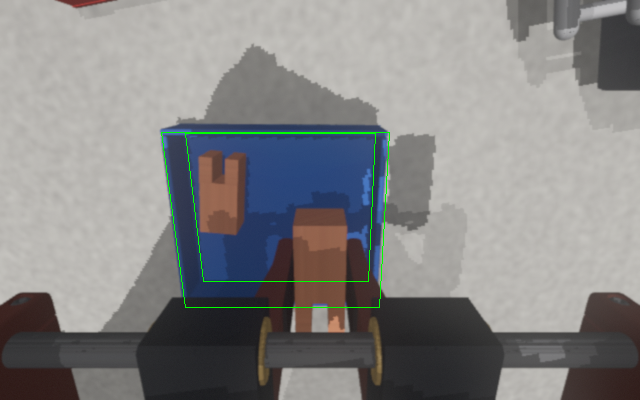

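The tray model matches, with the spare at (222,193). The electrode at (320,260) sits over the free half. Lowering.

Emit:
{"method": "arm_command", "body": {
  "plan": [
    {"tx": 0.001, "ty": 0, "tz": -0.02, "wx": 0, "wy": 0, "wz": 0, "claw": 1},
    {"tx": 0, "ty": 0, "tz": -0.02, "wx": 0, "wy": 0, "wz": 0, "claw": 1},
    {"tx": 0, "ty": 0, "tz": -0.015, "wx": 0, "wy": 0, "wz": 0, "claw": 1},
    {"tx": 0, "ty": 0, "tz": -0.005, "wx": 0, "wy": 0, "wz": 0, "claw": 1},
    {"tx": 0, "ty": 0, "tz": -0.003, "wx": 0, "wy": 0, "wz": 0, "claw": 1},
    {"tx": 0, "ty": 0, "tz": -0.0015, "wx": 0, "wy": 0, "wz": 0, "claw": 1},
    {"tx": 0, "ty": 0, "tz": 0, "wx": 0, "wy": 0, "wz": 0, "claw": 1},
    {"tx": 0, "ty": 0, "tz": 0, "wx": 0, "wy": 0, "wz": 0, "claw": 1}
  ]
}}

```text
clock: 28.2
position: [0.391, -0.3496, 0.009]
ee_rot: [0.996, -0.087, 0.0, 0.0]
wrist_force: [-0.9, 0.2, -2.8]
gripper_width: 0.272
grip_force: 30.0
```

Emit:
{"method": "arm_command", "body": {
  "plan": [
    {"tx": 0, "ty": 0, "tz": -0.001, "wx": 0, "wy": 0, "wz": 0, "claw": 1},
    {"tx": 0, "ty": 0, "tz": 0, "wx": 0, "wy": 0, "wz": 0, "claw": 1},
    {"tx": 0, "ty": 0, "tz": -0.001, "wx": 0, "wy": 0, "wz": 0, "claw": 1},
    {"tx": 0, "ty": 0, "tz": 0, "wx": 0, "wy": 0, "wz": 0, "claw": 1},
    {"tx": 0, "ty": 0, "tz": 0, "wx": 0, "wy": 0, "wz": 0, "claw": 1},
    {"tx": 0, "ty": 0, "tz": 0, "wx": 0, "wy": 0, "wz": 0, "claw": 1},
    {"tx": 0, "ty": 0, "tz": 0, "wx": 0, "wy": 0, "wz": 0, "claw": 1},
    {"tx": 0, "ty": 0, "tz": 0, "wx": 0, "wy": 0, "wz": 0, "claw": 1}
  ]
}}

```text
clock: 29.2
position: [0.3909, -0.3495, 0.0067]
ee_rot: [0.996, -0.087, 0.0, 0.0]
wrist_force: [0.0, 1.1, -3.3]
gripper_width: 0.272
grip_force: 30.0
```

Emit:
{"method": "arm_command", "body": {
  "plan": [
    {"tx": 0, "ty": 0, "tz": -0.0008, "wx": 0, "wy": 0, "wz": 0, "claw": 1},
    {"tx": 0, "ty": 0, "tz": 0, "wx": 0, "wy": 0, "wz": 0, "claw": 1},
    {"tx": 0, "ty": 0, "tz": 0, "wx": 0, "wy": 0, "wz": 0, "claw": 1},
    {"tx": 0, "ty": 0, "tz": -0.0007, "wx": 0, "wy": 0, "wz": 0, "claw": 1},
    {"tx": 0, "ty": 0, "tz": 0, "wx": 0, "wy": 0, "wz": 0, "claw": 1},
    {"tx": 0, "ty": 0, "tz": 0, "wx": 0, "wy": 0, "wz": 0, "claw": 1},
    {"tx": 0, "ty": 0, "tz": 0, "wx": 0, "wy": 0, "wz": 0, "claw": 1},
    {"tx": 0, "ty": 0, "tz": 0, "wx": 0, "wy": 0, "wz": 0, "claw": 1}
  ]
}}

```text
clock: 30.2
position: [0.391, -0.3495, 0.0062]
ee_rot: [0.996, -0.087, 0.0, 0.0]
wrist_force: [-3.5, 3.2, 14.3]
gripper_width: 0.271
grip_force: 30.0
```

Emit:
{"method": "arm_command", "body": {
  "plan": [
    {"tx": 0, "ty": 0, "tz": 0.0008, "wx": 0, "wy": 0, "wz": 0, "claw": 1},
    {"tx": 0, "ty": 0, "tz": 0, "wx": 0, "wy": 0, "wz": 0, "claw": 1},
    {"tx": 0, "ty": 0, "tz": 0, "wx": 0, "wy": 0, "wz": 0, "claw": 0.7},
    {"tx": 0, "ty": 0, "tz": 0, "wx": 0, "wy": 0, "wz": 0, "claw": 0.62},
    {"tx": 0, "ty": 0, "tz": 0, "wx": 0, "wy": 0, "wz": 0, "claw": 0.62},
    {"tx": 0, "ty": 0, "tz": 0.005, "wx": 0, "wy": 0, "wz": 0, "claw": 0.62},
    {"tx": 0, "ty": 0, "tz": 0.02, "wx": 0, "wy": 0, "wz": 0, "claw": 0.62},
    {"tx": 0, "ty": 0, "tz": 0.03, "wx": 0, "wy": 0, "wz": 0, "claw": 0.62}
  ]
}}

```text
clock: 31.2
position: [0.3904, -0.349, 0.0611]
ee_rot: [0.996, -0.087, -0.001, -0.0]
wrist_force: [0.5, 1.0, 0.9]
gripper_width: 0.378
grip_force: 0.0
```

Emit:
{"method": "arm_command", "body": {
  "plan": [
    {"tx": 0, "ty": 0, "tz": 0.05, "wx": 0, "wy": 0, "wz": 0, "claw": 0.4},
    {"tx": 0, "ty": 0, "tz": 0.05, "wx": 0, "wy": 0, "wz": 0, "claw": 0.2},
    {"tx": -0.01, "ty": -0.03, "tz": 0.03, "wx": 0, "wy": 0, "wz": 0, "claw": 0.2},
    {"tx": -0.03, "ty": 0, "tz": 0, "wx": 0, "wy": 0, "wz": 0, "claw": 0.2},
    {"tx": -0.03, "ty": 0, "tz": 0, "wx": 0, "wy": 0, "wz": 0, "claw": 0.2},
    {"tx": 0, "ty": 0, "tz": 0, "wx": 0, "wy": 0, "wz": 0, "claw": 0.2},
    {"tx": 0, "ty": 0, "tz": 0, "wx": 0, "wy": 0, "wz": 0, "claw": 0.2},
    {"tx": 0, "ty": 0, "tz": 0, "wx": 0, "wy": 0, "wz": 0, "claw": 0.2}
  ]
}}

```text
clock: 32.2
position: [0.3219, -0.3792, 0.191]
ee_rot: [0.996, -0.087, 0.0, -0.0]
wrist_force: [0.8, -0.1, 0.2]
gripper_width: 0.796
grip_force: 0.0
```

Run:
```python
from h import *
print(ctrl.read_state()["position"])
a=ctrl.capture("wrist"); t=ctrl.capture("top"); s=ctrl.capture("scene")
k=lambda p,x0,y0,x1,y1: cv2.resize(p["frame"][y0:y1,x0:x1],(390,290),interpolation=cv2.INTER_CUBIC)
cv2.imwrite("pics/f.png",np.vstack([np.hstack([k(a,0,0,640,400),k(t,420,230,520,304)]),np.hstack([k(t,140,170,300,290),k(s,180,110,480,270)])]))
```

```text
[ 0.32188663 -0.3792133   0.19097553]
```

View pics/f.png

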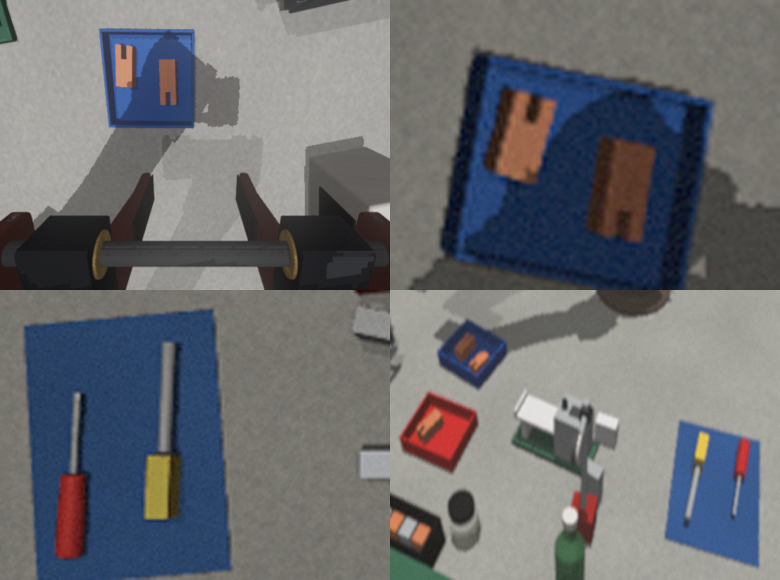

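The picture shows the electrode on its side in the blue tray at (620,190), beside the spare at (522,135). The rod lies flat on the mat at (163,430), and everything else is in place. Handing in.

```bash
python3 -c "
from workcell import ctrl
print(ctrl.close_job())"
```

```text
the job is handed in; nothing more can be done
None
```

The job is handed in at about 32 s of the 64 s allowed: the electrode was pushed fully out and set on its side in the blue tray beside the spare, and the rod is flat on the mat; the final pictures showed nothing else moved, but no verdict was returned.

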